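# Sort the jars, the peeler and the mandarin into their holders

### The arm

A 6-joint arm with a two-finger parallel gripper is mounted at the origin on a cart in front of the work surface, level with it; the furniture and walls round the work are solid. World frame = base frame: x ahead of the robot, y to its left, z up, the work surface at z = 0. Lengths are in mm, angles in degrees, forces in N, time in s.
With the tool pointing down it reaches from about 350 to 850 mm from the base axis. Payload 8.1 kg.
Tool frame: the origin (TCP) lies midway between the tips of the shut fingers; the grasp point (between the pads) lies 19 mm behind it; z points along the fingers, y is the line along which they close (so a half turn about z gives the same grasp; the last joint's range is limited). The gripper opens to 85 mm and grips with 20 to 120 N. Pads are 22 mm wide; open, the fingers measure 114 mm over their backs; the gripper's body (76 mm by 85 mm) begins 54 mm behind the grasp point. The pads swing forward as they close: fully open they stand 13 mm farther back than shut.
Start: joints at [-73.533, 7.471, 85.268, -0, 87.261, -4.893], TCP at [218.555, -558.784, 231.292] pointing down, gripper open.
Joint ranges: [-169.43, 169.43], [-51.17, 129.36], [1.28, 143.12], [-76.62, 256.62], [0, 156.53], [-152.29, 152.29]. Speed limits (degrees/s): [136.94, 136.94, 159.86, 180, 180, 180].

### API

Orientations are given as [roll, pitch, yaw] about the fixed x, y, z axes, in that order (R = Rz(yaw) Ry(pitch) Rx(roll)).
In Python, from bench import r, optics, workorder gives the robot as it stands.
- The arm moves only by the tool shift_gripper, called by a JSON object that holds its "op" and its "data", one argument or row to a line. Schema: {"type":"object","properties":{"steps":{"type":"string"},"squeeze":{"type":"number"},"only":{"type":"string"},"quiet":{"type":"boolean"},"lines":{"type":"string"}},"required":["steps"],"additionalProperties":false}. steps is a string of 1 to 8 rows, one to a line, with the numbers parted by commas; each row has 7 numbers: a rotation vector rx, ry, rz in units of 2 degrees, then dx, dy, dz in cm, then the finger opening in mm; each row is the pose to reach, as a shift and turn from the pose commanded when the call began, along the tool's axes at that moment; what a row does not reach only later rows make up. A row lasts 1/8 s, in which the tool goes at most 62.5 mm and 10.7 degrees, less where a joint would pass 70% of its speed; a pose out of reach is approached as far as the arm can. The fingers move at their own pace and stop on an object; squeeze is the grip in N (left out, the last holds). Time passes only in rows, so rows that do not move let the fingers close. The tool returns the time, the measured TCP pose, the force, the opening and the grip force at its end. only (a regular expression) keeps the lines of the reply that match it, lines (a string "A,B") keeps lines A to B, and quiet returns only ok. Input that does not fit is refused with a message, and nothing moves.
- r.sense(): the state, without advancing time (a new reading comes with each control period).
- optics.snapshot(name): name is "side" or "top" or "wrist"; returns a dict with "pixels" (400x640x3 uint8, blue, green, red), "fx", "fy", "cx", "cy" (pixels), "pose" (4x4, takes a point from camera to world coordinates). Camera axes: x right, y up, looking along -z (the intrinsics and any distortion apply to the point x, -y, -z); pixel columns grow to the right and rows downward; lengths in mm; the calibration is good to about 2 mm. The wrist camera is an equidistant fisheye: a pixel r from the principal point sees the ray r / f radians off the axis. A picture is of the moment at which its call begins. There is no depth.
- workorder.hand_in(): hands the job in; it is judged then, once.
The state is a dict: "time": time; "joint_pos": joint angles; "qd": joint speeds; "joint_efforts": joint torques, N m; "tool_pos": TCP position; "tcp_rot": TCP orientation; "ft_force": force on the tool from outside, world axes, zero at the start; "wrist_torque": the same for the moment, N m; "finger_gap": finger opening in mm; "grip_force": force on a finger pad.
Only numpy, scipy, OpenCV 4.12 (cv2) and the standard library are available. Lean on these libraries where they do the work, as an engineer would, in place of code of your own. Each camera call takes 0.05 s, during which the arm holds its last target. There are 200 camera calls.

### The job

Tidy the worktop: stand the two spice jars and the salt shaker upright in the narrow wooden caddy, one in each of its three bays, lay the peeler lengthwise inside the long wooden tray, and put the mandarin in the blue bowl. Which jar goes in which bay does not matter. Leave everything else where it stands, the pepper mill and the garlic included.

Things in the scene. Friction and masses are not known exactly. Their poses are not given: they have to be found in the camera images.
- spice_a: Taller spice jar with a red cap, round, 41 mm in diameter, 105 mm high, standing upright and loose. Origin at the centre of its underside, z up.
- spice_b: Shorter spice jar with a dark cap, round, 44 mm in diameter, 96 mm high, standing upright and loose. Origin at the centre of its underside, z up.
- salt_shaker: Grey salt shaker with a pale, rounded, pierced top and no printed band, round, 44 mm in diameter up to 66 mm, above that a top 34 mm in diameter, 90 mm high in all, standing upright and loose. Origin at the centre of its underside, z up.
- mandarin: Orange mandarin, 55 mm in diameter, 48 mm high, widest 24 mm above its underside, loose. Origin at the centre of its underside as it stands at the start (the origin turns with the fruit if it rolls).
- peeler: Vegetable peeler with a thick yellow handle, lying flat, 170 mm long along its x axis. The handle runs from x = -85 to +20 mm and is up to 24 mm wide (y) and 17 mm high; the thin blade end runs on to x = +85 mm, 14 mm wide and 6 mm high. Origin at mid-length, mid-width, on its underside, z up; a good place to grip is across the handle at x = -25 mm.
- jar_caddy: Narrow light-wood caddy, fixed to the worktop, 196 mm long (its x axis), 68 mm wide (y), rim 49 mm above the worktop, walls 4 mm. Two cross walls divide it into three bays in a row, centred at x = -64, 0 and +64 mm, y = 0, each about 60 x 60 mm inside; the floor inside is 8 mm above the worktop. A small steel tab sticks out 7 mm from each short end. Origin on the worktop under its centre.
- utensil_tray: Long, low wooden tray without divisions, darker than the caddy, fixed to the worktop, 210 mm long (its x axis), 110 mm wide (y), rim 28 mm above the worktop, walls 5 mm, the floor inside 9 mm above the worktop. Origin on the worktop under its centre.
- fruit_bowl: Round blue bowl, fixed to the worktop, 150 mm in diameter at the rim, rim 61 mm above the worktop, the floor inside 13 mm above the worktop and about 66 mm wide, the inside widening to about 110 mm at 27 mm and 140 mm at the rim. Origin under its centre on the worktop.
- pepper_mill: Bystander: dark wooden pepper mill, 58 mm in diameter, 170 mm high, loose; leave it alone. It stands under a wall cabinet that covers about x = 0.54 m and beyond, y = 0.22 to 0.56 m, with its underside 0.52 m above the worktop: pass in front of it, with the wrist low, when reaching to the left. Origin at the centre of its underside.
- garlic: Bystander: garlic bulb, 48 mm in diameter, 51 mm high, loose; leave it alone. Origin at the centre of its underside.
Things that resemble listed ones, but are neither listed nor needed, are in the scene too. What is shaped like the mandarin but green or pink is not meant.

How it is judged:
By the outcome, as a careful person would: the job done as asked, in the order asked, and still so for the second after the job is handed in, with the robot touching nothing.
It also fails if it takes over 141 s, if anything falls off the work surface, if the arm or the gripper's body presses on something with over 40 N, if the wrist force passes 120 N, or if a joint passes its speed limit or range.

## Working session

There is one attempt and no reset: what is moved stays moved. The work goes in short steps, Python scripts to look and compute and a tool call to move; the robot and the scene stay as the last step left them, time stands still between calls to the robot, and variables do not carry over. Pictures are saved under pics/ and viewed, at most 20 in all, crops included, and the job is handed in when it is done.

```bash
mkdir -p pics; ls
```

Run:
```python
from bench import r, optics, workorder
import cv2,numpy as np
s=r.sense();print(s)
for n in("side","top","wrist"):
    d=optics.snapshot(n);cv2.imwrite(f"pics/{n}0.png",d["pixels"]);print(n,d["fx"],d["fy"],d["cx"],d["cy"],np.round(d["pose"],3).tolist(),[k for k in d])
```

```text
pics
{'time': 0.0, 'joint_pos': array([-7.35318288e+01,  7.51629815e+00,  8.53309832e+01, -8.44801092e-04,
        8.72604943e+01, -4.89305584e+00]), 'qd': array([-0.00223276,  0.06861282, -0.06643981, -0.08340949,  0.00264932,
       -0.08912475]), 'joint_efforts': array([ 2.76599326e-05, -5.69406617e+01, -5.00552344e+01, -3.26724403e-04,
        1.44392776e-02, -3.94582867e-05]), 'tool_pos': array([ 218.4050773 , -558.23836818,  230.21568886]), 'tcp_rot': array([-1.79892545e+02, -8.35215583e-03,  2.13612604e+01]), 'ft_force': array([-0.6349644 , -0.81659538,  0.09034231]), 'wrist_torque': array([ 0.01764769, -0.0320855 , -0.02614434]), 'grip_force': 0.0, 'finger_gap': 85.62823969031153}
side 418.8003235475224 418.8003235475224 314.7699812223166 207.15544379606806 [[-0.976, 0.097, -0.193, 277.3], [-0.215, -0.366, 0.905, 1018.79], [0.017, 0.926, 0.378, 467.294], [0.0, 0.0, 0.0, 1.0]] ['pixels', 'fx', 'fy', 'cx', 'cy', 'pose']
top 413.71806673859595 413.71806673859595 319.60613344076523 203.30983815234038 [[-0.021, 0.998, -0.055, 447.145], [-0.999, -0.022, -0.025, -6.18], [-0.026, 0.054, 0.998, 1035.96], [0.0, 0.0, 0.0, 1.0]] ['pixels', 'fx', 'fy', 'cx', 'cy', 'pose']
wrist 309.70691628693146 309.70691628693146 319.6328145300003 200.76655498456856 [[0.365, 0.895, 0.255, 282.403], [-0.931, 0.351, 0.1, -535.083], [-0.0, -0.274, 0.962, 373.221], [0.0, 0.0, 0.0, 1.0]] ['pixels', 'fx', 'fy', 'cx', 'cy', 'pose']
```

View pics/top0.png

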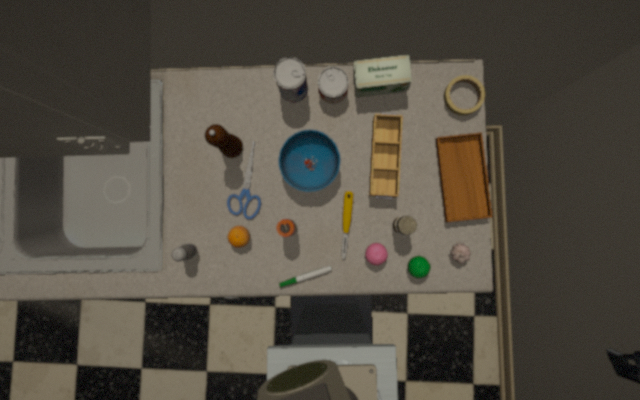

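View pics/side0.png

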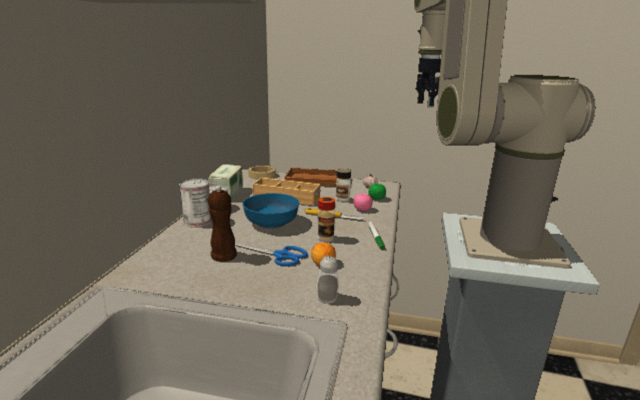

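View pics/wrist0.png

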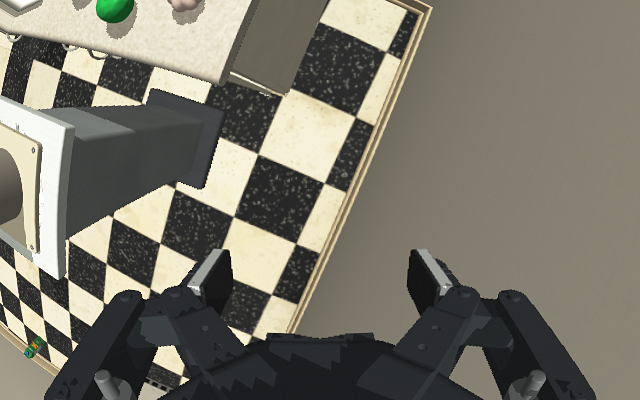

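Top view: the spice jars are at about (287,228, red cap) and (404,226, dark cap), and the salt shaker is at (184,252). The mandarin is at (239,237), the peeler at (348,225) with its handle up-image, the caddy at (386,155), the tray at (464,178), the bowl at (310,160), the mill at (225,140) and the garlic at (460,253). The side view agrees, with red cap (327,203), dark cap (344,175) and salt (328,280). The wrist view sees only the floor and the worktop edge.

Create h.py:
```python
from bench import r, optics, workorder
import cv2, numpy as np
from scipy.spatial.transform import Rotation as Ro
def ray(d,px,fish=False):
    u=np.array([(px[0]-d["cx"])/d["fx"],(px[1]-d["cy"])/d["fy"]])
    if fish:
        t=np.hypot(*u); v=np.r_[u/max(t,1e-9)*np.sin(t),np.cos(t)]
    else: v=np.r_[u,1]
    P=np.array(d["pose"]); v=P[:3,:3]@(v*[1,-1,-1]); return P[:3,3],v/np.linalg.norm(v)
def plane(d,px,z,fish=False):
    o,v=ray(d,px,fish); return o+v*(z-o[2])/v[2]
def tri(*rays):
    A=sum(np.eye(3)-np.outer(v,v) for o,v in rays); b=sum((np.eye(3)-np.outer(v,v))@o for o,v in rays)
    p=np.linalg.solve(A,b); return p,max(np.linalg.norm(np.cross(p-o,v)) for o,v in rays)
def mask(d,lo,hi,box):
    h=cv2.cvtColor(d["pixels"],cv2.COLOR_BGR2HSV); m=cv2.inRange(h,np.array(lo),np.array(hi)); k=np.zeros_like(m)
    x0,y0,x1,y1=box; k[y0:y1,x0:x1]=m[y0:y1,x0:x1]; return k
def blob(m):
    c=max(cv2.findContours(m,cv2.RETR_EXTERNAL,cv2.CHAIN_APPROX_NONE)[0],key=cv2.contourArea); M=cv2.moments(c)
    return c[:,0,:],np.array([M["m10"],M["m01"]])/M["m00"],M["m00"]
def go(x,y,z,yaw=None):
    "shift in tool axes to reach world x,y,z (tool down), and turn about tool z"
    s=r.sense(); R=Ro.from_euler("xyz",s["tcp_rot"],degrees=True)
    q=R if yaw is None else R; sh=R.inv().apply(np.array([x,y,z])-s["tool_pos"])
    y0=s["tcp_rot"][2]; print("now",np.round(s["tool_pos"],1),"rot",np.round(s["tcp_rot"],1),"shift",np.round(sh,1), "" if yaw is None else f"rz {-(((yaw-y0)+90)%180-90):.1f}")
```

Run:
```python
from h import *
t=optics.snapshot("top");s=optics.snapshot("side")
O=[]
def both(n,lo,hi,bt,bs):
    ct,pt,at=blob(mask(t,lo,hi,bt));cs,ps,as_=blob(mask(s,lo,hi,bs))
    p,e=tri(ray(t,pt),ray(s,ps));print(n,pt.round(1),at,cv2.boundingRect(ct),ps.round(1),as_,cv2.boundingRect(cs),"P",p.round(1),"err",e.round(1));return ct,cs
both("redcap",(0,120,60),(12,255,255),(270,210,305,245),(312,192,342,212))
both("mandarin",(8,150,80),(22,255,255),(222,220,256,255),(305,238,342,270))
c,_=both("peeler",(18,150,80),(34,255,255),(330,180,365,240),(290,200,350,225))
b,_=both("bowl",(90,100,30),(115,255,255),(270,120,345,195),(240,190,302,232))
for z in(61,):
    w=np.array([plane(t,p,z)[:2] for p in b],np.float32);print("bowl",cv2.minEnclosingCircle(w))
w=np.array([plane(t,p,12)[:2] for p in c],np.float32);print("peel",cv2.minAreaRect(w))
hs=[cv2.cvtColor(d["pixels"],cv2.COLOR_BGR2HSV) for d in(t,s)]
for n,(x,y) in dict(caddyrim=(374,150),caddyfl=(386,150),tray=(465,178),tray2=(441,170),count=(430,220),salt=(184,252),dark=(404,226)).items(): print(n,hs[0][y,x])
big=cv2.resize(t["pixels"][100:280,165:500],None,fx=2.38,fy=2.38,interpolation=cv2.INTER_CUBIC);cv2.imwrite("pics/topc.png",cv2.convertScaleAbs(big,alpha=1.4))
```

```text
redcap [285.5 227.5] 230.0 (277, 219, 18, 18) [326.  203.2] 185.0 (318, 197, 17, 14) P [445.8  96.5  95.3] err 0.2
mandarin [238.2 236.4] 308.0 (228, 226, 21, 21) [321.8 251.5] 306.0 (312, 242, 24, 23) P [427.9 219.8  30.6] err 1.8
peeler [347.1 210.4] 279.5 (343, 191, 10, 42) [311.7 211.2] 51.0 (305, 209, 14, 6) P [498.1 -45.   10.8] err 13.9
bowl [309.  160.4] 2749.5 (279, 131, 61, 60) [270.7 209.2] 1417.5 (243, 194, 56, 34) P [605.5  42.2  41.3] err 1.1
bowl ((603.8296508789062, 41.62095260620117), 72.29301452636719)
peel ((481.8617858886719, -47.54371643066406), (21.138992309570312, 102.1250228881836), 83.88241577148438)
caddyrim [ 19 146 124]
caddyfl [ 17 150 109]
tray [ 15 189 116]
tray2 [ 14 190  94]
count [ 19  43 131]
salt [18 32 95]
dark [ 20  77 106]
```

View pics/topc.png

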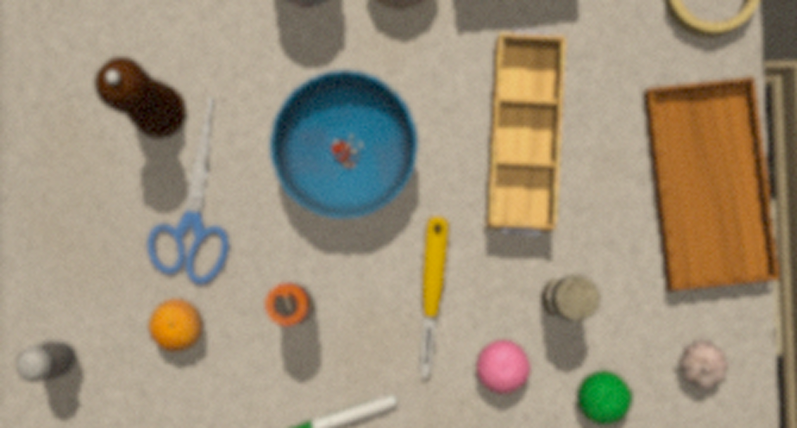

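The crop shows the caddy corners at full-image pixels of about (375,115), (402,115), (370,195) and (397,196). The tray is about (436–490, 134–222). The salt's top is at about (179,252), the dark-cap jar's top at (407,225) and the red cap at (286,227).

Run:
```python
from h import *
t=optics.snapshot("top");s=optics.snapshot("side")
for n,lo,box,z in(("caddy",(10,95,40),(365,108,408,202),49),("tray",(5,150,40),(430,125,497,230),28)):
    m=cv2.morphologyEx(mask(t,lo,(26,255,255),box),cv2.MORPH_CLOSE,np.ones((3,3)))
    c,p,a=blob(m); up=cv2.minAreaRect(c.astype(np.float32)); q=cv2.boxPoints(up)
    # widen half a pixel: contour runs through pixel centres
    w=np.array([plane(t,x,z)[:2] for x in q]); W=np.array([plane(t,x,z)[:2] for x in c],np.float32)
    print(n,a,q.round(1).tolist(),"rect",cv2.minAreaRect(W),"corners",w.round(0).tolist())
P=s["pose"]
def proj(d,X):
    P=np.array(d["pose"]);v=P[:3,:3].T@(np.array(X)-P[:3,3]);return np.array([d["cx"]-d["fx"]*v[0]/v[2],d["cy"]+d["fy"]*v[1]/v[2]])
# cap tops: pale disc of dark jar and salt, hand boxes
for n,pt,ps in(("salt top",(178.9,252.1),(328,259)),("dark cap",(406.6,225.2),(344,171))):
    p,e=tri(ray(t,pt),ray(s,ps));print(n,p.round(1),e.round(1),"plane 90/96",plane(t,pt,90 if n[0]=='s' else 96).round(1))
print("red plane105",plane(t,(285.5,227.5),105).round(1))
a=s["pixels"][165:310,235:395]
b=cv2.resize(a,None,fx=4,fy=4,interpolation=cv2.INTER_CUBIC)
cv2.imwrite("pics/sidec.png",cv2.convertScaleAbs(b,alpha=1.2))
a=t["pixels"]
g=lambda x0,y0:cv2.resize(a[y0:y0+50,x0:x0+50],None,fx=8,fy=8,interpolation=cv2.INTER_CUBIC)
cv2.imwrite("pics/tops.png",cv2.convertScaleAbs(np.hstack([g(160,225),g(380,200)]),alpha=1.4))
```

```text
caddy 2274.0 [[368.79998779296875, 194.89999389648438], [373.1000061035156, 113.5], [402.5, 115.0999984741211], [398.20001220703125, 196.5]] rect ((614.3264770507812, -141.74691772460938), (70.04408264160156, 196.9662322998047), 85.38011169433594) corners [[519.0, -99.0], [715.0, -115.0], [710.0, -185.0], [514.0, -169.0]]
tray 3733.0 [[435.8999938964844, 137.6999969482422], [483.0, 132.39999389648438], [492.3999938964844, 216.5], [445.20001220703125, 221.8000030517578]] rect ((559.1770629882812, -332.49639892578125), (205.759765625, 114.41526794433594), 4.53571081161499) corners [[657.0, -268.0], [667.0, -383.0], [462.0, -396.0], [451.0, -283.0]]
salt top [393.9 345.2  84.9] 0.1 plane 90/96 [394.3 343.3  90. ]
dark cap [ 444.8 -178.1   93.9] 0.4 plane 90/96 [ 445.2 -177.7   96. ]
red plane105 [445.6  95.4 105. ]
```

View pics/sidec.png

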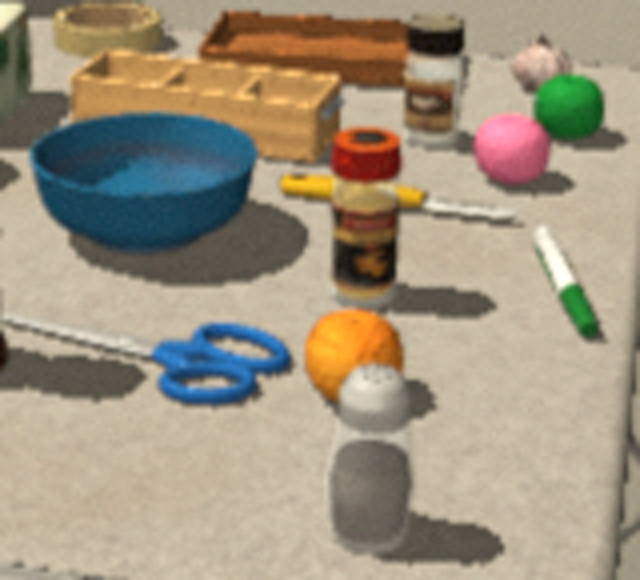

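View pics/tops.png

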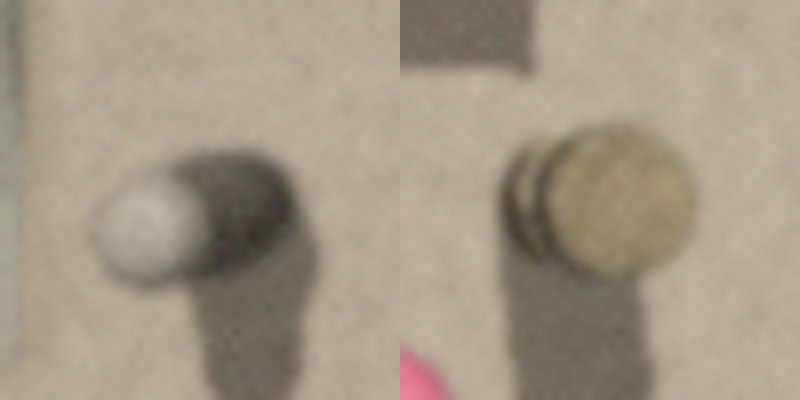

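Side crop: red-cap jar, dark-cap jar and grey salt all stand upright, the caddy rim's near corner is at crop (322,98), and mandarin and salt are close together only in projection. The top crop puts the salt's top at pixel (179,253) and the dark cap at (407.8,225). Triangulated cap heights of 95–105, 94 and 85 fit the jars, so I'll move.

Run:
```python
from h import *
go(430,-150,235,-4.6);go(445.6,96,235,-4.6)
t=optics.snapshot("top");s=optics.snapshot("side")
for pt,ps in(((368.8,194.9),(315.5,189.5)),((398.2,196.5),(320,184.5))): print("caddy rim",[x.round(1) for x in tri(ray(t,pt),ray(s,ps))])
```

```text
now [ 218.5 -558.7  231.1] rot [-180.    -0.    21.4] shift [ 345.8 -303.6   -3.8] rz 26.0
now [ 218.5 -558.7  231.1] rot [-180.    -0.    21.4] shift [ 449.9 -527.    -3.7] rz 26.0
caddy rim [array([516.3, -98.7,  56. ]), np.float64(2.3)]
caddy rim [array([ 514.4, -168.6,   47.8]), np.float64(0.6)]
```

Units first: shifts go in cm and turns go in units of 2 degrees. So 346 mm is 34.6, -304 mm is -30.4, 26 degrees is 13.

{"op": "shift_gripper", "data": {
  "steps": "0,0,5,6,-5.3,0,85\n0,0,10,12,-10.6,0,85\n0,0,13,18,-15.8,0,85\n0,0,13,24,-21.1,0,85\n0,0,13,30,-26.3,-0.2,85\n0,0,13,34.6,-30.4,-0.4,85\n0,0,13,34.6,-30.4,-0.4,85",
  "squeeze": 40
}}

```text
time: 1.32
tool_pos: [420.1, -168.4, 235.2]
tcp_rot: [180.0, -0.1, -4.7]
ft_force: [1.3, -0.5, 0.4]
finger_gap: 84.8
grip_force: 0.0
```

Run:
```python
from h import *
go(445.6,96,235,-4.6)
```

```text
now [ 420.1 -168.4  235.2] rot [ 1.8e+02 -1.0e-01 -4.7e+00] shift [ 3.900e+00 -2.656e+02  1.000e-01] rz -0.1
```

{"op": "shift_gripper", "data": {
  "steps": "0,0,0,0.4,-6.2,0,85\n0,0,0,0.4,-12.4,0,85\n0,0,0,0.4,-18.6,0,85\n0,0,0,0.4,-24.6,0,85\n0,0,0,0.4,-26.6,0,85\n0,0,0,0.4,-26.6,0,85"
}}

```text
time: 2.08
tool_pos: [444.8, 96.0, 234.9]
tcp_rot: [-180.0, -0.0, -4.5]
ft_force: [-1.1, -0.1, -0.2]
finger_gap: 85.0
grip_force: 0.0
```

Run:
```python
from h import *
d=optics.snapshot("wrist");cv2.imwrite("pics/w1.png",d["pixels"])
c,p,a=blob(mask(d,(0,120,60),(12,255,255),(0,0,640,400)));print(p,a,cv2.boundingRect(c),plane(d,p,105,True).round(1),plane(d,p,95,True).round(1))
go(445.6,96,50,-4.6)
```

```text
[318.51265823 188.02099156] 1580.0 (297, 165, 44, 47) [448.   94.5 105. ] [445.6  94.7  95. ]
now [444.9  94.9 234.8] rot [180.   -0.   -4.5] shift [  0.6  -1.2 184.8] rz 0.1
```

View pics/w1.png

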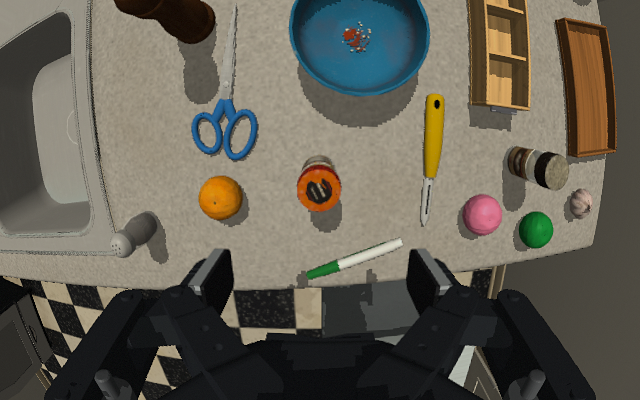

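The wrist view shows the red cap at (319,188), which gives (446,95). That agrees with the top and side views, and the fingers are clear of everything. Descending.

{"op": "shift_gripper", "data": {
  "steps": "0,0,0,0.1,0,6,85\n0,0,0,0.1,-0.05,12,85\n0,0,0,0.1,-0.05,16.5,85\n0,0,0,0.1,-0.05,18.5,85\n0,0,0,0.1,-0.05,18.5,85\n0,0,0,0.1,-0.05,18.5,30\n0,0,0,0.1,-0.05,18.5,30\n0,0,0,0.1,-0.05,18.5,30",
  "squeeze": 40
}}

```text
time: 3.12
tool_pos: [447.3, 95.4, 51.3]
tcp_rot: [-179.9, -0.2, -4.6]
ft_force: [-0.0, 1.1, 3.6]
finger_gap: 40.0
grip_force: 39.5
```

{"op": "shift_gripper", "data": {
  "steps": "0,0,0,0,0,0,30\n0,0,0,0,0,0,30\n0,0,0,0,0,0,30\n0,0,0,0,0,0,30"
}}

```text
time: 3.62
tool_pos: [447.3, 95.5, 51.3]
tcp_rot: [-180.0, -0.2, -4.6]
ft_force: [-0.1, 2.2, 5.8]
finger_gap: 39.8
grip_force: 39.5
```

To row units: 200 mm is 20, -150 mm is -15.

{"op": "shift_gripper", "data": {
  "steps": "0,0,0,0,0,-5,30\n0,0,0,0,0,-11,30\n0,0,0,3,5,-13,30\n0,0,0,5,10,-14,30\n0,0,0,7,15,-15,30\n0,0,0,8,20,-15,30\n0,0,0,8,22,-15,30\n0,0,0,8,22,-15,30"
}}

```text
time: 4.62
tool_pos: [507.4, -131.5, 199.4]
tcp_rot: [-180.0, 0.1, -4.8]
ft_force: [-0.2, 0.5, -1.5]
finger_gap: 39.8
grip_force: 40.7
```

Run:
```python
from h import *
d=optics.snapshot("wrist");np.savez("w2.npz",**d);cv2.imwrite("pics/w2.png",d["pixels"])
go(678,-147,200,-4.6)
```

```text
now [ 507.5 -130.4  199.4] rot [-1.8e+02  1.0e-01 -4.7e+00] shift [171.3   2.6  -0.7] rz -0.1
```

View pics/w2.png

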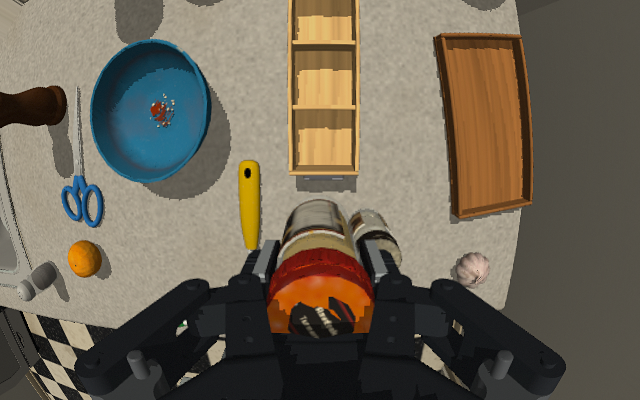

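The wrist view shows the held jar upright. The caddy's near rim corners are at (290,175) and (358,176), its cross walls at rows 106 and 43, and the tray corners at (437,35), (522,35), (533,205) and (455,217).

Run:
```python
from h import *
d=dict(np.load("w2.npz"));t=optics.snapshot("top")
for q,z in(((290,175),49),((358,176),49),((291,106),49),((357,106),49),((291,43),49),((357,43),49),((437,35),28),((522,35),28),((533,205),28),((455,217),28)): print(q,plane(d,q,z,True).round(1))
for a,b in(((290,175),(368.8,195)),((358,176),(398.2,196.5)),((437,35),(435.9,137.7)),((455,217),(445.2,221.8)),((533,205),(492.4,216.5))):
    p,e=tri(ray(d,a,True),ray(t,b));print("tri",p.round(1),e.round(1))
# bowl
c,p,a=blob(mask(d,(90,100,30),(115,255,255),(60,20,225,195)));w=np.array([plane(d,x,61,True)[:2] for x in c],np.float32);print(cv2.minEnclosingCircle(w))
go(678,-147,200,-4.6)
```

```text
(290, 175) [ 520.7 -106.1   49. ]
(358, 176) [ 514.4 -171.7   49. ]
(291, 106) [ 586.6 -113.4   49. ]
(357, 106) [ 581.7 -175.    49. ]
(291, 43) [ 647.4 -118.5   49. ]
(357, 43) [ 642.7 -180.    49. ]
(437, 35) [ 656.8 -269.7   28. ]
(522, 35) [ 667.9 -384.4   28. ]
(533, 205) [ 458.7 -401.2   28. ]
(455, 217) [ 454.5 -285.3   28. ]
tri [ 518.7 -102.3   31. ] 2.2
tri [ 513.7 -170.8   44.4] 1.4
tri [ 654.8 -265.9   37.1] 0.3
tri [ 452. -286.   23.] 1.6
tri [ 461.9 -393.2   37.1] 0.4
((604.0144653320312, 35.84605407714844), 75.65583038330078)
now [ 507.7 -129.7  199.5] rot [-180.     0.    -4.6] shift [171.2   3.5  -0.6] rz -0.0
```

Run:
```python
from h import *
d=optics.snapshot("wrist");t=optics.snapshot("top")
c,p,a=blob(mask(d,(90,100,30),(115,255,255),(60,20,225,195)));w=np.array([plane(d,x,61,True)[:2] for x in c],np.float32);print(cv2.minEnclosingCircle(w),d["pose"][:3,3])
for n,D,b,f in(("wrist",d,(285,0,362,180),True),("top",t,(365,108,408,202),False)):
    h=cv2.cvtColor(D["pixels"],cv2.COLOR_BGR2HSV)
    for row in ((60,80,90,130,150) if f else (125,140,170,185)):
        x=np.where(mask(D,(10,80,40),(28,255,255),b)[row])[0];L,R=[plane(D,(v,row),49,f) for v in(x[0]-.5,x[-1]+.5)];print(n,row,x[0],x[-1],"x",L[0].round(),"mid y",((L+R)/2)[1].round(1),"w",(L-R)[1].round(1))
```

```text
((604.0465698242188, 36.17762756347656), 75.53223419189453) [ 576.21654845 -137.43719664  342.33614368]
wrist 60 290 361 x 631.0 mid y -147.2 w 67.0
wrist 80 290 361 x 612.0 mid y -145.6 w 67.0
wrist 90 290 361 x 602.0 mid y -144.9 w 67.1
wrist 130 290 361 x 564.0 mid y -141.9 w 67.8
wrist 150 290 360 x 545.0 mid y -139.9 w 67.5
top 125 373 392 x 687.0 mid y -136.3 w 47.9
top 140 372 388 x 651.0 mid y -129.3 w 40.7
top 170 370 377 x 579.0 mid y -111.7 w 19.1Traceback (most recent call last):
  File "<stdin>", line 7, in <module>
IndexError: index 0 is out of bounds for axis 0 with size 0
```

Run:
```python
from h import *
go(678,-150,61,-4.6)
```

```text
now [ 507.9 -129.3  199.7] rot [-180.     0.    -4.6] shift [171.3   7.1 138.6] rz 0.0
```

To row units: 171 mm is 17.1, 120 mm is 12.

{"op": "shift_gripper", "data": {
  "steps": "0,0,0,6,0.2,0,30\n0,0,0,12,0.5,2,30\n0,0,0,17.1,0.7,6,30\n0,0,0,17.1,0.7,6,30\n0,0,0,17.1,0.7,6,30\n0,0,0,17.1,0.7,6,30"
}}

```text
time: 5.58
tool_pos: [678.7, -151.3, 143.6]
tcp_rot: [179.9, -0.3, -4.6]
ft_force: [-0.5, 0.5, -0.6]
finger_gap: 39.6
grip_force: 40.6
```

Run:
```python
from h import *
d=optics.snapshot("wrist");cv2.imwrite("pics/w3.png",d["pixels"][150:])
go(678,-150,60.5,-4.6)
```

```text
now [ 678.7 -151.6  143.8] rot [179.9  -0.3  -4.6] shift [-1.2 -1.6 83.3] rz -0.0
```

View pics/w3.png

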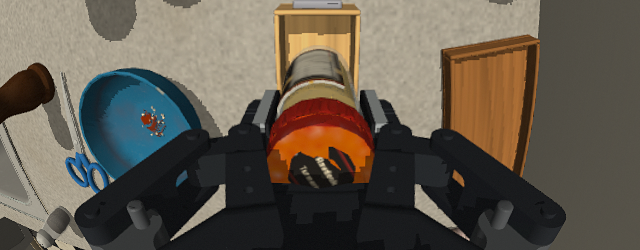

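The jar is centred over the far bay, with the jar at column 318 and the bay walls at 276 and 360.

{"op": "shift_gripper", "data": {
  "steps": "0,0,0,-0.1,-0.1,4,30\n0,0,0,-0.1,-0.1,7,30\n0,0,0,-0.1,-0.1,7.9,30\n0,0,0,-0.1,-0.1,8.2,30\n0,0,0,-0.1,-0.1,8.3,30\n0,0,0,-0.1,-0.1,8.3,30"
}}

```text
time: 6.38
tool_pos: [678.3, -150.8, 59.3]
tcp_rot: [180.0, -0.2, -4.6]
ft_force: [-2.1, 0.4, 6.3]
finger_gap: 39.9
grip_force: 41.0
```

To row units: -170 mm is -17, -140 mm is -14.

{"op": "shift_gripper", "data": {
  "steps": "0,0,0,0,0,0,66\n0,0,0,0,0,0,66\n0,0,0,0,0,0,66\n0,0,0,0,0,-4,66\n0,0,0,0,0,-9,66\n0,0,0,-6,0,-12,85\n0,0,0,-12,0.5,-14,85\n0,0,0,-17,0.5,-14,85"
}}

```text
time: 7.38
tool_pos: [506.5, -142.1, 198.9]
tcp_rot: [179.9, -0.2, -4.6]
ft_force: [0.5, -0.3, -0.2]
finger_gap: 84.9
grip_force: 0.0
```

Run:
```python
from h import *
go(445.4,-179.5,200,-4.6)
```

```text
now [ 506.5 -142.1  198.9] rot [179.9  -0.2  -4.6] shift [-57.9  42.2  -1.2] rz -0.0
```

To row units: -58 mm is -5.8, 42 mm is 4.2.

{"op": "shift_gripper", "data": {
  "steps": "0,0,0,-4,3,0,85\n0,0,0,-5.8,4.2,0,85\n0,0,0,-5.8,4.2,0,85\n0,0,0,-5.8,4.2,0,85"
}}

```text
time: 7.88
tool_pos: [446.4, -178.7, 196.9]
tcp_rot: [-180.0, -0.0, -4.7]
ft_force: [-0.0, -0.3, 0.0]
finger_gap: 85.1
grip_force: 0.0
```

Run:
```python
from h import *
d=optics.snapshot("wrist");cv2.imwrite("pics/w4.png",d["pixels"])
go(445.4,-179.5,48,-4.6)
for q in((320,200),(330,200),(320,210)):print(q,plane(d,q,96,True).round(1))
```

```text
now [ 446.5 -178.5  196.9] rot [-180.    -0.    -4.6] shift [ -1.1   1.1 148.9] rz -0.0
(320, 200) [ 446.4 -181.3   96. ]
(330, 200) [ 445.8 -189.4   96. ]
(320, 210) [ 437.9 -180.6   96. ]
```

View pics/w4.png

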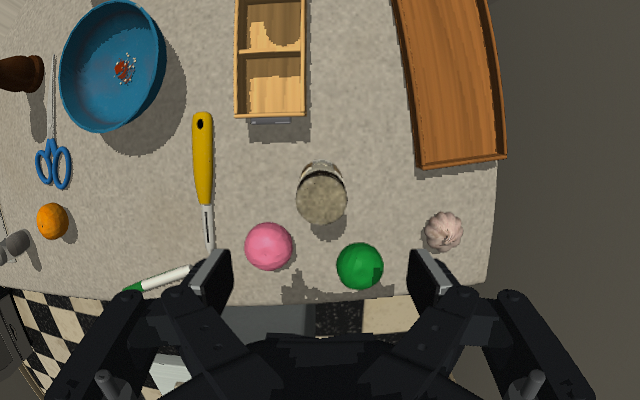

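The dark cap is at (322,199), giving about (447,-182), and its neighbours (pink, green) lie behind the finger line. Descending.

To row units: 3 mm is 0.3, 149 mm is 14.9.

{"op": "shift_gripper", "data": {
  "steps": "0,0,0,0,0.3,6,85\n0,0,0,0,0.3,11.5,85\n0,0,0,0,0.3,14,85\n0,0,0,0,0.3,14.9,85\n0,0,0,0,0.3,14.9,85\n0,0,0,0,0.3,14.9,30\n0,0,0,0,0.3,14.9,30\n0,0,0,0,0.3,14.9,30",
  "squeeze": 40
}}

```text
time: 8.93
tool_pos: [446.5, -182.1, 49.1]
tcp_rot: [180.0, -0.1, -4.6]
ft_force: [0.2, 2.1, 5.3]
finger_gap: 42.2
grip_force: 39.4
```

{"op": "shift_gripper", "data": {
  "steps": "0,0,0,0,0,0,30\n0,0,0,0,0,0,30"
}}

```text
time: 9.18
tool_pos: [446.6, -182.1, 49.1]
tcp_rot: [180.0, -0.1, -4.6]
ft_force: [-0.2, 2.3, 6.2]
finger_gap: 41.7
grip_force: 39.4
```

Run:
```python
from h import *
go(614.3,-145,160,-4.6)
```

```text
now [ 446.6 -182.1   49.1] rot [ 1.8e+02 -1.0e-01 -4.6e+00] shift [ 164.4  -50.5 -110.6] rz -0.0
```

To row units: 164 mm is 16.4, -111 mm is -11.1.

{"op": "shift_gripper", "data": {
  "steps": "0,0,0,0,0,-5,30\n0,0,0,0,0,-10.5,30\n0,0,0,5,-1.6,-11.1,30\n0,0,0,10.8,-3.3,-11.1,30\n0,0,0,16.4,-5,-10.8,30\n0,0,0,16.4,-5,-10.5,30\n0,0,0,16.4,-5,-10.5,30\n0,0,0,16.4,-5,-10.5,30"
}}

```text
time: 10.18
tool_pos: [612.4, -145.8, 153.5]
tcp_rot: [180.0, -0.0, -4.7]
ft_force: [1.0, -0.6, -0.6]
finger_gap: 41.9
grip_force: 40.8
```

Run:
```python
from h import *
d=optics.snapshot("wrist");cv2.imwrite("pics/w5.png",d["pixels"][:300])
go(614.3,-145,57.5,-4.6)
```

```text
now [ 612.5 -145.8  153.9] rot [ 1.8e+02 -1.0e-01 -4.7e+00] shift [ 1.6 -1.  96.4] rz -0.1
```

View pics/w5.png

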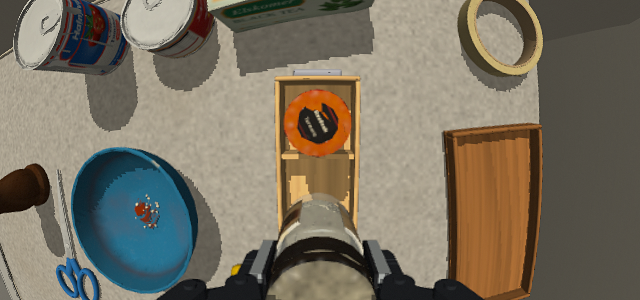

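Spice_a stands centred in the far bay at (318,122), and spice_b hangs over the middle bay.

To row units: 2 mm is 0.2, 97 mm is 9.7.

{"op": "shift_gripper", "data": {
  "steps": "0,0,0,0.2,0,5,30\n0,0,0,0.2,0,8.2,30\n0,0,0,0.2,0,9.3,30\n0,0,0,0.2,0,9.6,30\n0,0,0,0.2,0,9.7,30\n0,0,0,0.2,0,9.7,30"
}}

```text
time: 10.98
tool_pos: [616.2, -145.8, 57.5]
tcp_rot: [180.0, -0.1, -4.6]
ft_force: [1.1, -0.4, -0.7]
finger_gap: 41.9
grip_force: 40.8
```

{"op": "shift_gripper", "data": {
  "steps": "0,0,0,0,0,0,66\n0,0,0,0,0,0,66\n0,0,0,0,0,0,66\n0,0,0,0,0,-4,66\n0,0,0,0,0,-9,66\n0,0,0,-6,0,-13,85\n0,0,0,-12,0,-13.5,85\n0,0,0,-18,-2,-13.5,85"
}}

```text
time: 11.98
tool_pos: [442.7, -113.9, 192.1]
tcp_rot: [179.9, -0.2, -4.7]
ft_force: [-0.2, 1.1, 1.2]
finger_gap: 84.8
grip_force: 0.0
```

Run:
```python
from h import *
go(392.5,344,190,-4.6)
```

```text
now [ 442.7 -113.9  192.1] rot [179.9  -0.2  -4.7] shift [ -87.6 -452.3    1.4] rz -0.1
```

```bash
python3 -c "
from bench import r;print(r.sense()['joint_pos'].round(1))"
```

```text
[-20.9 -14.2 110.2  -0.   83.9  73.9]
```

{"op": "shift_gripper", "data": {
  "steps": "0,0,0,-1.1,-6,0,85\n0,0,0,-2.2,-12,0,85\n0,0,0,-3.3,-18,0,85\n0,0,0,-4.4,-24,0,85\n0,0,0,-5.6,-30,0,85\n0,0,0,-6.8,-36,0,85\n0,0,0,-8,-42,0,85\n0,0,0,-8.8,-45.2,0,85"
}}

```text
time: 12.98
tool_pos: [391.4, 347.1, 190.8]
tcp_rot: [-180.0, -0.0, -4.5]
ft_force: [-0.6, -1.6, 0.5]
finger_gap: 84.8
grip_force: 0.0
```

{"op": "shift_gripper", "data": {
  "steps": "0,0,0,0,0,0,85\n0,0,0,0,0,0,85"
}}

```text
time: 13.22
tool_pos: [392.4, 343.8, 190.6]
tcp_rot: [180.0, 0.0, -4.6]
ft_force: [-0.1, 0.2, 0.4]
finger_gap: 85.1
grip_force: 0.0
```

Run:
```python
from h import *
print(r.sense()['joint_pos'].round(1))
d=optics.snapshot("wrist");cv2.imwrite("pics/w6.png",d["pixels"])
go(392.5,344,38,-4.6)
for q in((320,200),(330,200),(320,210)):print(q,plane(d,q,90,True).round(1))
```

```text
[ 35.6  -3.4 100.7  -0.   82.8 130.2]
now [392.6 343.4 190.7] rot [180.    0.   -4.7] shift [-1.000e-01 -6.000e-01  1.527e+02] rz -0.1
(320, 200) [392.4 341.1  90. ]
(330, 200) [391.7 333.   90. ]
(320, 210) [383.9 341.8  90. ]
```

View pics/w6.png

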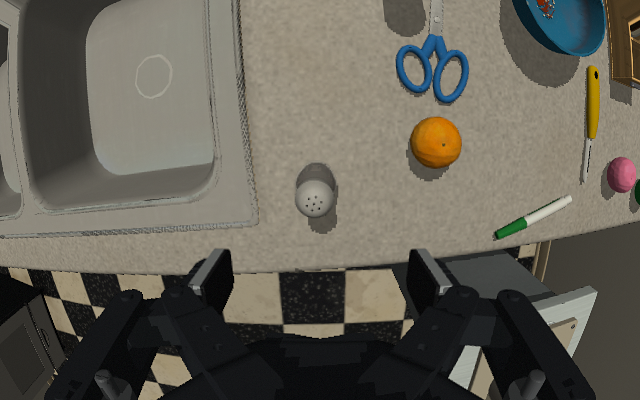

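The salt's top is at (315,199), giving (393,345), and it is clear of its neighbours. Descending.

{"op": "shift_gripper", "data": {
  "steps": "0,0,0,0,-0.1,6,85\n0,0,0,0,-0.1,11.5,85\n0,0,0,0,-0.1,14.2,85\n0,0,0,0,-0.1,15.2,85\n0,0,0,0,-0.1,15.2,85\n0,0,0,0,-0.1,15.2,30\n0,0,0,0,-0.1,15.2,30\n0,0,0,0,-0.1,15.2,30",
  "squeeze": 40
}}

```text
time: 14.28
tool_pos: [393.4, 346.1, 40.2]
tcp_rot: [-179.9, -0.1, -4.6]
ft_force: [-1.5, -0.4, 6.3]
finger_gap: 36.1
grip_force: 38.6
```

{"op": "shift_gripper", "data": {
  "steps": "0,0,0,0,0,0,30\n0,0,0,0,0,0,30\n0,0,0,0,0,-5,30\n0,0,0,0,0,-10,30\n0,0,0,0,0,-13.5,30\n0,0,0,0,0,-13.5,30"
}}

```text
time: 15.02
tool_pos: [394.4, 346.7, 177.8]
tcp_rot: [-179.7, -0.3, -4.6]
ft_force: [-0.0, 0.4, -1.4]
finger_gap: 35.8
grip_force: 39.8
```

Run:
```python
from h import *
go(550.5,-140,185,-4.6)
```

```text
now [394.4 346.7 177.8] rot [-179.7   -0.3   -4.6] shift [194.9 472.5  -8.3] rz -0.0
```

Run:
```python
from h import *
d=optics.snapshot("wrist")["pixels"][150:400,180:460];s=optics.snapshot("side")["pixels"][120:320,230:454]
a=cv2.resize(d,(448,400));b=cv2.resize(s,(448,400))
cv2.imwrite("pics/w7.png",cv2.resize(np.hstack([a,b]),(800,357)))
print(r.sense()["tool_pos"],r.sense()["finger_gap"])
```

```text
[392.34218261 345.21865409 173.44829299] 36.1687519204625
```

View pics/w7.png

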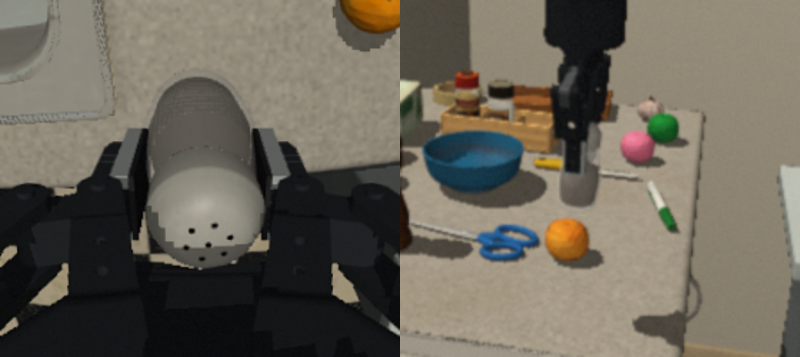

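The salt hangs upright, gripped at its shoulder just below the pale top. The side view shows both jars upright in the caddy. Carrying it on gently.

To row units: 60 mm is 6, 42 mm is 4.2.

{"op": "shift_gripper", "data": {
  "steps": "0,0,0,0.8,2,0,30\n0,0,0,2.4,6,0,30\n0,0,0,4.2,10.5,0,30\n0,0,0,6,15,0,30\n0,0,0,7.8,19.5,0,30\n0,0,0,9.7,24,0,30\n0,0,0,11.5,28.5,0,30\n0,0,0,12.5,31,0,30"
}}

```text
time: 16.12
tool_pos: [490.9, 24.0, 171.3]
tcp_rot: [180.0, 0.2, -4.7]
ft_force: [-0.1, 0.3, -0.9]
finger_gap: 36.0
grip_force: 39.8
```

{"op": "shift_gripper", "data": {
  "steps": "0,0,0,0,0,0,30\n0,0,0,0,0,0,30"
}}

```text
time: 16.38
tool_pos: [490.9, 26.7, 172.1]
tcp_rot: [-180.0, 0.2, -4.6]
ft_force: [0.1, -0.0, -1.5]
finger_gap: 36.4
grip_force: 39.8
```

Run:
```python
from h import *
go(550.5,-140,145,-4.6)
```

```text
now [490.9  26.7 172.1] rot [-180.     0.2   -4.6] shift [ 73.  161.3  26.9] rz -0.0
```

{"op": "shift_gripper", "data": {
  "steps": "0,0,0,1.5,3.3,0.5,30\n0,0,0,3.3,7.3,1.5,30\n0,0,0,5.1,11.3,2.7,30\n0,0,0,6.6,14.6,2.7,30\n0,0,0,7.3,16.1,2.7,30\n0,0,0,7.3,16.1,2.7,30\n0,0,0,7.3,16.1,2.7,30"
}}

```text
time: 17.25
tool_pos: [551.5, -138.7, 146.6]
tcp_rot: [-180.0, 0.0, -4.6]
ft_force: [-0.2, -0.2, -0.8]
finger_gap: 36.3
grip_force: 39.8
```

Run:
```python
from h import *
d=optics.snapshot("wrist")["pixels"];cv2.imwrite("pics/w8.png",d)
go(550.5,-140,49,-4.6)
```

```text
now [ 551.5 -138.7  146.7] rot [-180.     0.    -4.6] shift [-0.9  1.4 97.7] rz 0.0
```

View pics/w8.png

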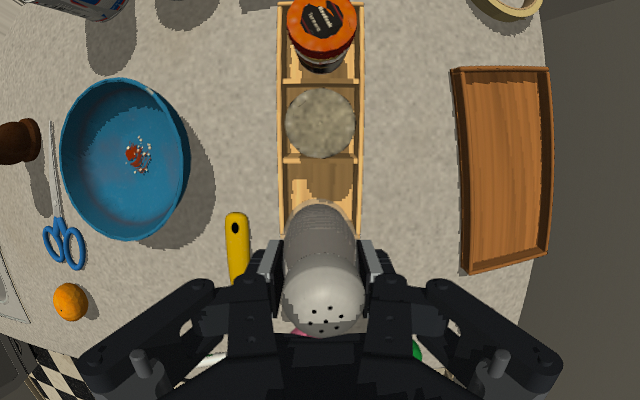

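Both jars are upright in their bays. The salt is centred at column 321, with the near bay's walls at 278 and 362.

To row units: -1 mm is -0.1, 1 mm is 0.1.

{"op": "shift_gripper", "data": {
  "steps": "0,0,0,-0.1,0.1,4,30\n0,0,0,-0.1,0.1,7.5,30\n0,0,0,-0.1,0.1,9.2,30\n0,0,0,-0.1,0.1,9.6,30\n0,0,0,-0.1,0.1,9.8,30\n0,0,0,-0.1,0.1,9.8,30\n0,0,0,-0.1,0.1,9.8,30"
}}

```text
time: 18.18
tool_pos: [551.4, -141.4, 49.8]
tcp_rot: [180.0, -0.1, -4.6]
ft_force: [-0.1, 0.3, -2.1]
finger_gap: 35.9
grip_force: 39.8
```

To row units: 2 mm is 0.2, -110 mm is -11.

{"op": "shift_gripper", "data": {
  "steps": "0,0,0,0,0,0.2,30\n0,0,0,0,0,0.2,30\n0,0,0,0,0,0.2,66\n0,0,0,0,0,0.2,66\n0,0,0,0,0,0.2,66\n0,0,0,0,0,-4,66\n0,0,0,0,0,-9,66\n0,0,0,0,0,-11,85"
}}

```text
time: 19.18
tool_pos: [552.4, -141.7, 162.5]
tcp_rot: [179.9, -0.3, -4.6]
ft_force: [0.8, -0.9, 0.1]
finger_gap: 81.7
grip_force: 0.0
```

Run:
```python
from h import *
go(445,-47,150,-6.1)
```

```text
now [ 552.4 -141.7  162.5] rot [179.9  -0.3  -4.6] shift [-114.7  -85.7   11.8] rz 1.5
```

To row units: -115 mm is -11.5, -96 mm is -9.6, 1.5 degrees is 0.75.

{"op": "shift_gripper", "data": {
  "steps": "0,0,0.5,-4.8,-3.6,0,85\n0,0,0.75,-9.6,-7.2,0.8,85\n0,0,0.75,-11.5,-8.6,1.2,85\n0,0,0.75,-11.5,-8.6,1.2,85\n0,0,0.75,-11.5,-8.6,1.2,85"
}}

```text
time: 19.8
tool_pos: [443.5, -46.5, 146.9]
tcp_rot: [180.0, -0.0, -6.1]
ft_force: [0.3, -0.0, 0.3]
finger_gap: 85.0
grip_force: 0.0
```

Run:
```python
from h import *
d=optics.snapshot("wrist");cv2.imwrite("pics/w9.png",d["pixels"])
c,p,a=blob(mask(d,(18,150,80),(34,255,255),(150,40,480,330)))
w=np.array([plane(d,q,12,True)[:2] for q in c],np.float32);print(p,a,cv2.minAreaRect(w),w[:,0].min(),w[:,0].max())
t=optics.snapshot("top");
go(474.4,-46.7,3,-6.1)
```

```text
[317.06223092 144.1890411 ] 2555.0 ((481.5096740722656, -50.56913375854492), (23.24412727355957, 104.67887115478516), 84.1229476928711) 429.09726 533.91534
now [443.7 -46.7 146.9] rot [180.   -0.   -6.2] shift [ 30.4  -3.3 144. ] rz -0.1
```

View pics/w9.png

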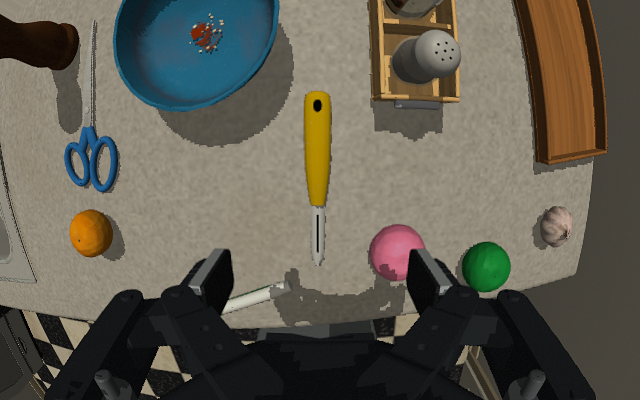

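The yellow handle runs from (317,92) to (317,205), with the blade towards the robot. Its length of 104.7 mm is as expected, and the grip point is about (474,-49). The salt stands in the near bay at (430,55).

Units first: shifts go in cm and turns go in units of 2 degrees. So 50 mm is 5, 142 mm is 14.2.

{"op": "shift_gripper", "data": {
  "steps": "0,0,0,2.8,0,5,60\n0,0,0,3,0,9.5,60\n0,0,0,3,0,12.5,60\n0,0,0,3,0,13.8,60\n0,0,0,3,0,14.2,60\n0,0,0,3,0,14.2,60",
  "squeeze": 40
}}

```text
time: 20.65
tool_pos: [473.8, -49.6, 5.7]
tcp_rot: [180.0, -0.1, -6.2]
ft_force: [-1.0, 0.2, 0.3]
finger_gap: 59.9
grip_force: 0.0
```

Run:
```python
from h import *
go(474,-49,3,-6.1)
```

```text
now [473.8 -49.6   5.7] rot [ 1.8e+02 -1.0e-01 -6.2e+00] shift [ 0.1 -0.7  2.7] rz -0.1
```

To row units: 2 mm is 0.2.

{"op": "shift_gripper", "data": {
  "steps": "0,0,0,0,0,0.2,60\n0,0,0,0,0,0.2,15\n0,0,0,0,0,0.2,15\n0,0,0,0,0,0.2,15\n0,0,0,0,0,0.2,15\n0,0,0,0,0,0.2,15",
  "squeeze": 50
}}

```text
time: 21.4
tool_pos: [473.1, -49.4, 3.3]
tcp_rot: [180.0, -0.0, -6.1]
ft_force: [-2.3, 0.0, 5.1]
finger_gap: 20.6
grip_force: 48.9
```

{"op": "shift_gripper", "data": {
  "steps": "0,0,0,0,0,-4,15\n0,0,0,0,0,-10,15\n0,0,0,0,0,-15,15\n0,0,0,0,0,-15,15\n0,0,0,0,0,-15,15"
}}

```text
time: 22.02
tool_pos: [472.5, -49.2, 152.1]
tcp_rot: [-180.0, 0.0, -6.1]
ft_force: [-0.6, -0.6, -1.1]
finger_gap: 20.8
grip_force: 49.6
```

Run:
```python
from h import *
go(584.2,-332,150,4.5)
```

```text
now [472.5 -49.2 152.1] rot [-180.     0.    -6.1] shift [141.3 269.2   2.1] rz -10.6
```

To row units: 269 mm is 26.9, 233 mm is 23.3, -10.6 degrees is -5.3.

{"op": "shift_gripper", "data": {
  "steps": "0,0,0,2.4,4.5,-1,15\n0,0,-2,4.8,9.2,-1,15\n0,0,-4,7.2,13.8,-1,15\n0,0,-5.3,9.8,18.6,-1,15\n0,0,-5.3,12.2,23.3,-0.5,15\n0,0,-5.3,14.1,26.9,0,15\n0,0,-5.3,14.1,26.9,3,15\n0,0,-5.3,14.1,26.9,3,15"
}}

```text
time: 23.02
tool_pos: [580.8, -330.1, 116.2]
tcp_rot: [-179.6, 0.5, 4.4]
ft_force: [-0.1, 1.0, -0.5]
finger_gap: 20.5
grip_force: 49.6
```

Run:
```python
from h import *
d=optics.snapshot("wrist");cv2.imwrite("pics/w10.png",d["pixels"])
go(584.2,-332,13,4.5)
```

```text
now [ 582.  -330.3  118.7] rot [-179.7    0.3    4.5] shift [  2.7   2.4 105.7] rz -0.0
```

View pics/w10.png

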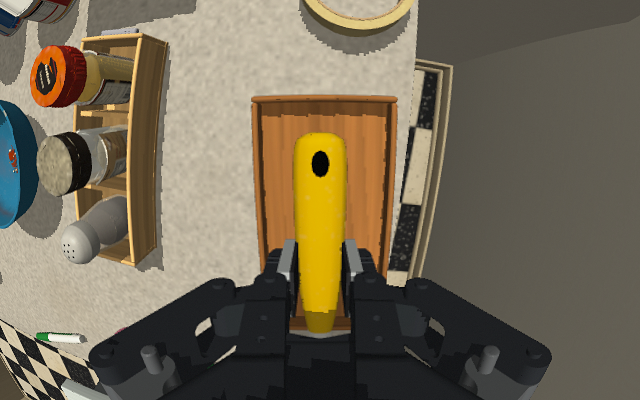

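All three jars are upright in the caddy. The peeler (columns 295–347) is aligned with and inside the tray (252–397).

To row units: 2 mm is 0.2, 105 mm is 10.5.

{"op": "shift_gripper", "data": {
  "steps": "0,0,0,0.2,0.2,4,15\n0,0,0,0.2,0.2,8,15\n0,0,0,0.2,0.2,9.8,15\n0,0,0,0.2,0.2,10.3,15\n0,0,0,0.2,0.2,10.5,15\n0,0,0,0.2,0.2,10.5,15"
}}

```text
time: 23.82
tool_pos: [587.4, -334.4, 19.6]
tcp_rot: [179.9, -0.1, 4.5]
ft_force: [-0.4, 1.1, -0.4]
finger_gap: 21.0
grip_force: 49.6
```

{"op": "shift_gripper", "data": {
  "steps": "0,0,0,-0.2,0,0.4,15\n0,0,0,-0.2,0,0.4,15\n0,0,0,-0.2,0,0.4,15"
}}

```text
time: 24.2
tool_pos: [584.3, -333.9, 13.8]
tcp_rot: [-180.0, -0.0, 4.5]
ft_force: [-0.3, -0.3, 0.2]
finger_gap: 21.0
grip_force: 49.6
```

{"op": "shift_gripper", "data": {
  "steps": "0,0,0,0,0,0.15,15\n0,0,0,0,0,0.15,15\n0,0,0,0,0,0.15,50\n0,0,0,0,0,0.15,50\n0,0,0,0,0,0.15,50\n0,0,0,0,0,-4,50\n0,0,0,0,0,-10,50\n0,0,0,0,0,-16,85"
}}

```text
time: 25.2
tool_pos: [584.0, -333.6, 175.0]
tcp_rot: [-180.0, 0.0, 4.5]
ft_force: [0.3, -0.2, 1.0]
finger_gap: 66.4
grip_force: 0.0
```

{"op": "shift_gripper", "data": {
  "steps": "0,0,0,-2,-3,-1,85\n0,0,0,-5,-8,-1,85\n0,0,0,-8,-13,-1,85\n0,0,0,-10,-16,-1,85"
}}

```text
time: 25.7
tool_pos: [470.9, -180.2, 183.6]
tcp_rot: [-180.0, -0.0, 4.5]
ft_force: [0.6, 0.5, 0.3]
finger_gap: 84.8
grip_force: 0.0
```

Run:
```python
from h import *
go(427.9,220,180,-4.6)
```

```text
now [ 470.9 -180.2  183.6] rot [-180.    -0.     4.5] shift [ -11.4 -402.4    3.7] rz 9.1
```

To row units: -240 mm is -24, -402 mm is -40.2, 9 degrees is 4.5.

{"op": "shift_gripper", "data": {
  "steps": "0,0,1.5,-0.2,-6,0,85\n0,0,3,-0.4,-12,0,85\n0,0,4.5,-0.6,-18,0,85\n0,0,4.5,-0.8,-24,0,85\n0,0,4.5,-0.9,-30,0,85\n0,0,4.5,-1.1,-36,0,85\n0,0,4.5,-1.1,-40.2,0.3,85\n0,0,4.5,-1.1,-40.2,0.3,85"
}}

```text
time: 26.7
tool_pos: [429.1, 220.4, 180.6]
tcp_rot: [-180.0, 0.0, -4.3]
ft_force: [0.5, 0.1, -0.1]
finger_gap: 85.1
grip_force: 0.0
```

{"op": "shift_gripper", "data": {
  "steps": "0,0,0,0,0,0,85\n0,0,0,0,0,0,85"
}}

```text
time: 26.95
tool_pos: [430.3, 216.8, 180.8]
tcp_rot: [180.0, -0.0, -4.6]
ft_force: [-0.7, -0.5, -1.5]
finger_gap: 84.4
grip_force: 0.0
```

Run:
```python
from h import *
d=optics.snapshot("wrist");t=optics.snapshot("top")
c,p,a=blob(mask(d,(8,150,60),(22,255,255),(220,100,420,300)));b=cv2.boundingRect(c);e=cv2.minEnclosingCircle(c)
print(p,b,e,plane(d,p,24,True).round(1),plane(d,p,30,True).round(1))
p2=tri(ray(d,p,True),ray(t,(238.2,236.4)));print(p2)
c,p,a=blob(mask(t,(18,150,80),(34,255,255),(430,125,497,230)));w=np.array([plane(t,q,20)[:2] for q in c],np.float32);print("peeler",cv2.minAreaRect(w))
cv2.imwrite("pics/tf.png",cv2.resize(np.hstack([t["pixels"][100:260,350:510],d["pixels"][60:340,180:460][::2,::2][:140].copy() if 0 else cv2.resize(d["pixels"],(256,160))]),None,fx=1.9,fy=1.9))
go(427.9,220,8,-4.6)
```

```text
[316.99592502 188.77898792] (290, 162, 54, 55) ((317.27911376953125, 188.92654418945312), 27.581653594970703) [426.4 217.4  24. ] [427.8 217.3  30. ]
(array([427.15390075, 218.22191889,  31.08010601]), np.float64(1.3390782876220164))
peeler ((595.5211181640625, -331.0368347167969), (107.23194122314453, 29.32801628112793), 3.330613374710083)
now [430.4 216.8 180.8] rot [180.   -0.   -4.6] shift [ -2.8  -3.  172.8] rz -0.0
```

View pics/tf.png

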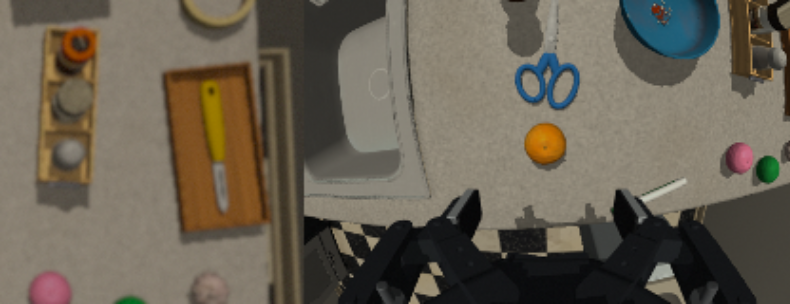

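The top view confirms the peeler lies lengthwise inside the tray and the jars stand one per bay. The wrist view shows the mandarin, at full-image (317,189), which triangulates to (427,218). Picking it.

To row units: -3 mm is -0.3, -1 mm is -0.1.

{"op": "shift_gripper", "data": {
  "steps": "0,0,0,-0.3,-0.1,6,85\n0,0,0,-0.3,-0.1,11.5,85\n0,0,0,-0.3,-0.1,15.5,85\n0,0,0,-0.3,-0.1,17.2,85\n0,0,0,-0.3,-0.1,17.7,85\n0,0,0,-0.3,-0.1,17.7,85",
  "squeeze": 30
}}

```text
time: 27.8
tool_pos: [428.3, 219.4, 5.1]
tcp_rot: [-179.9, -0.1, -4.6]
ft_force: [-1.2, -0.1, 0.3]
finger_gap: 84.9
grip_force: 0.0
```

Run:
```python
from h import *
go(427.2,218,1,-4.6)
```

```text
now [428.3 219.4   5.1] rot [-1.799e+02 -1.000e-01 -4.600e+00] shift [-1.   1.4  4.1] rz 0.0
```

{"op": "shift_gripper", "data": {
  "steps": "0,0,0,-0.1,0.1,0.3,85\n0,0,0,-0.1,0.1,0.3,30\n0,0,0,-0.1,0.1,0.3,30\n0,0,0,-0.1,0.1,0.3,30\n0,0,0,-0.1,0.1,0.3,30\n0,0,0,-0.1,0.1,0.3,30",
  "squeeze": 30
}}

```text
time: 28.55
tool_pos: [426.5, 218.3, 1.6]
tcp_rot: [-180.0, -0.0, -4.5]
ft_force: [-2.0, -1.4, 7.1]
finger_gap: 51.0
grip_force: 30.6
```

{"op": "shift_gripper", "data": {
  "steps": "0,0,0,0,0,-4,30\n0,0,0,0,0,-10,30\n0,0,0,0,0,-15,30\n0,0,0,0,0,-15,30"
}}

```text
time: 29.05
tool_pos: [429.3, 219.4, 156.2]
tcp_rot: [-179.8, -0.5, -4.5]
ft_force: [0.1, -0.0, -0.7]
finger_gap: 51.0
grip_force: 31.6
```

Run:
```python
from h import *
go(604,38.5,150,-4.6)
```

```text
now [429.3 219.4 156.2] rot [-179.8   -0.5   -4.5] shift [188.4 166.6   7.2] rz 0.1
```

{"op": "shift_gripper", "data": {
  "steps": "0,0,0,3.8,3.3,0,30\n0,0,0,8,7,0,30\n0,0,0,12,10.6,0,30\n0,0,0,16,14.2,0,30\n0,0,0,18.8,16.7,0,30\n0,0,0,18.8,16.7,4,30\n0,0,0,18.8,16.7,4,30\n0,0,0,18.8,16.7,4,30"
}}

```text
time: 30.05
tool_pos: [599.6, 37.2, 110.6]
tcp_rot: [180.0, 0.1, -4.5]
ft_force: [0.6, 0.6, -0.1]
finger_gap: 51.0
grip_force: 31.7
```

Run:
```python
from h import *
d=optics.snapshot("wrist");cv2.imwrite("pics/w11.png",d["pixels"])
go(604,38.5,22,-4.6)
```

```text
now [600.4  37.3 111.7] rot [-180.    -0.    -4.5] shift [ 3.4 -1.5 89.7] rz 0.1
```

View pics/w11.png

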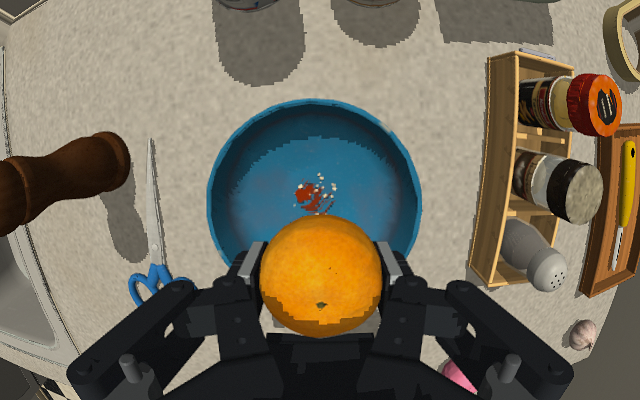

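The mandarin is held at (320,275), and the bowl's centre (about column 315) is below it. Lowering.

To row units: 88 mm is 8.8, 3 mm is 0.3.

{"op": "shift_gripper", "data": {
  "steps": "0,0,0,0.3,-0.15,3.5,30\n0,0,0,0.3,-0.15,6.5,30\n0,0,0,0.3,-0.15,8.2,30\n0,0,0,0.3,-0.15,8.8,30\n0,0,0,0.3,-0.15,8.8,30\n0,0,0,0.3,-0.15,8.8,30\n0,0,0,0.3,-0.15,8.8,30"
}}

```text
time: 30.98
tool_pos: [604.1, 38.0, 23.8]
tcp_rot: [-180.0, -0.1, -4.5]
ft_force: [-0.4, -0.0, -0.2]
finger_gap: 51.0
grip_force: 31.7
```

{"op": "shift_gripper", "data": {
  "steps": "0,0,0,0,0,0.3,30\n0,0,0,0,0,0.4,30\n0,0,0,0,0,0.4,62\n0,0,0,0,0,0.4,64\n0,0,0,0,0,0.4,64\n0,0,0,0,0,-2,64\n0,0,0,0,0,-8,64\n0,0,0,0,0,-14,64"
}}

```text
time: 31.98
tool_pos: [602.7, 38.1, 163.8]
tcp_rot: [180.0, 0.1, -4.5]
ft_force: [0.8, -0.5, 0.1]
finger_gap: 64.1
grip_force: 0.0
```

{"op": "shift_gripper", "data": {
  "steps": "0,0,0,-5,0,-1,85\n0,0,0,-11,0,-2,85\n0,0,0,-17,6,-2,85\n0,0,0,-19,12,-2,85\n0,0,0,-19,18,-2,85\n0,0,0,-19,24,-2,85\n0,0,0,-19,30,-2,85\n0,0,0,-19,30,-2,85"
}}

```text
time: 32.98
tool_pos: [389.3, -249.4, 183.0]
tcp_rot: [179.9, -0.0, -4.8]
ft_force: [0.0, 0.9, 0.5]
finger_gap: 84.9
grip_force: 0.0
```

{"op": "shift_gripper", "data": {
  "steps": "0,0,0,0,0,0,85\n0,0,0,0,0,0,85\n0,0,0,0,0,0,85\n0,0,0,0,0,0,85"
}}

```text
time: 33.48
tool_pos: [390.5, -245.1, 182.8]
tcp_rot: [180.0, -0.0, -4.4]
ft_force: [0.0, -0.6, -0.2]
finger_gap: 85.0
grip_force: 0.0
```

Run:
```python
from h import *
t=optics.snapshot("top")["pixels"];s=optics.snapshot("side")["pixels"]
a=t[100:280,165:500];b=s[150:330,170:420]
cv2.imwrite("pics/final.png",cv2.convertScaleAbs(cv2.resize(np.hstack([a,b]),None,fx=1.36,fy=1.36,interpolation=cv2.INTER_CUBIC),alpha=1.3))
```

```text
(no output)
```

View pics/final.png

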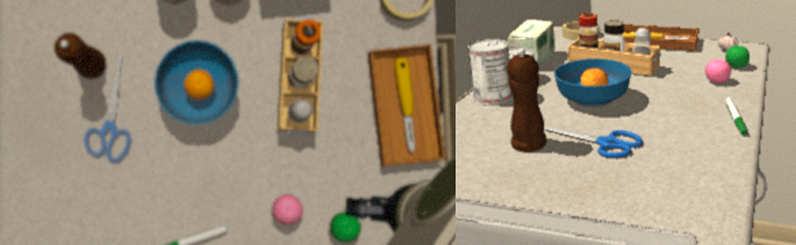

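The final top and side views show the three jars upright in the caddy, the peeler in the tray, the mandarin in the bowl at (198,85), and the bystanders where they were.

```bash
python3 -c "
from bench import workorder;print(workorder.hand_in())"
```

```text
the job is handed in; nothing more can be done
None
```

The job is done and handed in at about 33.5 s: both spice jars and the salt shaker stand upright, one per bay in the caddy, the peeler lies lengthwise in the tray, and the mandarin is in the blue bowl, with nothing else seen moved in the last pictures (the garlic was partly out of the top one).

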